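Break the lid stay and shut the loaded chest

ROBOT

A 6-joint arm with a two-finger parallel gripper is mounted at the origin on a cart in front of the work surface, level with it; the furniture and walls round the work are solid. World frame = base frame: x ahead of the robot, y to its left, z up, the work surface at z = 0. Lengths are in m, angles in rad, forces in N, time in s.
With the tool pointing down it reaches from about 0.325 to 0.85 m from the base axis. Payload 15.5 kg.
Tool frame: the origin (TCP) lies on the centre line of the jaws, within the pads' length; the fingertips stand 14 mm ahead of it and the grasp point (between the pads) lies 5 mm behind it; z points along the fingers, y is the direction in which the jaws open and shut (so a half turn about z gives the same grasp; the last joint's range is limited). The gripper opens to 91 mm and grips with 3 to 60 N. Pads are 32 mm wide; open, the fingers measure 118 mm over their backs; the gripper's body (76 mm by 178 mm) begins 60 mm behind the grasp point.
Start: joints at [1.169, 0.494, 1.345, -0, 1.302, -0.096], TCP at [0.189, 0.596, 0.2] pointing down, gripper open.
Joint ranges: [-2.91, 2.91], [-0.82, 2.16], [0.22, 2.67], [-1.22, 4.37], [0.12, 2.79], [-3.08, 3.08]. Speed limits (rad/s): [1.89, 1.89, 2.57, 3.01, 3.01, 3.01].

INTERFACE

Orientations are given as a rotation vector (axis times angle).
In Python, from rig import env, viewer gives the robot as it stands.
- The arm moves only by the tool play_rows, never from a script. Its argument "series" is a list of rows, each an object of numbers: "tx", "ty", "tz": the shift along the tool's x, y, z in mm; "ax", "ay", "az": the turn, a rotation vector about the tool's x, y, z in rad; "claw": the finger opening in mm, from 0 to 91.2. A call has exactly 8 rows; each row shifts and turns the commanded pose from where the row before left it, along the tool's axes as they then stand; what a row does not reach is not made up. A row lasts 1/12 s, in which the tool goes at most 41.7 mm and 7.16 degrees, less where a joint would pass 70% of its speed; a pose out of reach is approached as far as the arm can. A call is refused whole if a number of a shift passes 41.7 or a number of a turn 0.125, either way. A call with a gripper value outside its range is refused whole. The fingers move at their own pace and stop on an object; "grip_force" is the grip in N (left out, the last holds). Time passes only in rows, so rows that do not move let the fingers close, or fill a call up. It gives the time, the measured TCP pose, the force and the opening at its end, in the units of the state.
- env.get_state(): the state, without advancing time (a new reading comes with each control period).
- viewer.grab_frame(name): name is "scene" or "top" or "wrist"; returns a dict with "frame" (420x560x3 uint8, red, green, blue), "mtx" (3x3 intrinsics, pixels), "pose" (4x4, takes a point from camera to world coordinates); the wrist camera has in their place "T_tool_cam" (4x4, takes a point from camera to tool coordinates, whose origin is the TCP and whose axes are the flange's). Camera axes: x right, y down, z forward; pixel columns grow to the right and rows downward; lengths in m; the calibration is good to about 2 mm. A picture is of the moment at which its call begins: read the wrist's pose just before it. There is no depth.
- env.finish_job(): hands the job in, once; it reports no verdict.
The state is a dict: "time": time; "joint_pos": joint angles; "joint_vel": joint speeds; "tau": joint torques, N m; "position": TCP position; "tool_rot": TCP orientation; "wrist_force": force on the tool from outside, world axes, zero at the start; "wrist_torque": the same for the moment, N m; "gripper_width": finger opening in m.
Only numpy, scipy, OpenCV 4.12 (cv2) and the standard library are available. Lean on these libraries where they do the work, as an engineer would, in place of code of your own. Each camera call takes 0.05 s, during which the arm holds its last target. There are 200 camera calls.

TASK

Two small white sample chests stand open on the bench, each lid propped by a folding stay. Shut the chest that has the tip box in it: press the knee of its stay down until the stay folds, then lower the lid until it is fully shut. Leave the empty chest propped open, its stay locked.

Things in the scene. Friction and masses are not known exactly. Their poses are not given: they have to be found in the camera images.
- loaded_knee_pad (a point): Round black pad on the stay's knee (16 mm thick, 30 mm long, lying along y): point at its centre. Stay: inside the right wall (seen from the front edge), lower link 64, upper 105 mm. Starts 128 mm above the bench, 28 over the rim; 6 to 9 N straight down breaks it (let it give 40 mm: the lid follows 0.25 rad); lid shut, it hangs 27 mm above the bench. y: along the hinge.
- loaded_knee (a joint): Fold of the loaded chest's stay at its knee, rad: 0 locked (a little past straight, knee up, against its stop), 0.2 straight, grows as the knee goes down, 2.35 with the lid shut. While it is locked the lid cannot be lowered.
- loaded_lid_edge (a point): Middle of the front edge of the loaded chest's lid, on the outer face. Chest 180x160x100 mm, tip box in it; lid 182x164x8 mm. Lid axes: x from this edge to the hinge, y along the hinge, z out of the outer face (up when shut). Hinge line: 180 mm along x, 9 mm against z, 100 mm above the bench. Lid starts 83 deg open, edge 280 mm up; its stiff hinge holds it where left; 3 to 10 N moves it.
- empty_knee (a joint): The same joint of the empty chest's stay (a like chest, nothing in it), rad: 0 locked; it must stay locked.

How it is judged:
By the outcome, as a careful person would: the job done as asked, in the order asked, and still so for the second after the job is handed in, with the robot touching nothing.
It also fails if it takes over 48 s, if anything falls off the work surface, if the arm or the gripper's body presses on something with over 40 N, if the wrist force passes 120 N, or if a joint passes its speed limit or range.

## Working session

There is one attempt and no reset: what is moved stays moved. The work goes in short steps, Python scripts to look and compute and a tool call to move; the robot and the scene stay as the last step left them, time stands still between calls to the robot, and variables do not carry over. Pictures are saved under pics/ and viewed, about 8 in all and at most 12, crops included, and the job is handed in when it is done.

Besides the shell and the picture viewer there is one more tool, called after "Request:" as name(argument=value, ...) on one line, values as JSON. play_rows: Moves the arm, as the interface text tells. Its arguments: {"type":"object","properties":{"series":{"type":"array","items":{"type":"object","properties":{"tx":{"type":"number"},"ty":{"type":"number"},"tz":{"type":"number"},"ax":{"type":"number"},"ay":{"type":"number"},"az":{"type":"number"},"claw":{"type":"number"}}}},"grip_force":{"type":"number"}},"required":["series"]}

```bash
mkdir -p pics; cat > h.py <<'E'
import numpy as np, cv2
from rig import env, viewer
from scipy.spatial.transform import Rotation as R
def grab(name,fn=None):
    s=env.get_state(); f=viewer.grab_frame(name)
    if fn: cv2.imwrite('pics/'+fn,cv2.cvtColor(f['frame'],cv2.COLOR_RGB2BGR))
    if name=='wrist':
        T=np.eye(4);T[:3,:3]=R.from_rotvec(s['tool_rot']).as_matrix();T[:3,3]=s['position'];f['pose']=T@f['T_tool_cam']
    return f
def ray(f,u,v):
    d=f['pose'][:3,:3]@np.linalg.solve(f['mtx'],[u,v,1.]);return f['pose'][:3,3],d
def onz(f,u,v,z):
    o,d=ray(f,u,v);return o+d*(z-o[2])/d[2]
def proj(f,p):
    T=np.linalg.inv(f['pose']);q=f['mtx']@(T[:3,:3]@np.array(p)+T[:3,3]);return q[:2]/q[2]
E
python3 - <<'E'
from h import *
import pickle
a=grab('scene','s1.png');b=grab('top','t1.png')
pickle.dump((a,b),open('ab.pkl','wb'))
print(a['pose'],b['pose'],env.get_state())
E
```

```text
[[ 0.51209679 -0.558758    0.65233916 -0.12531656]
 [-0.85870821 -0.31587878  0.40353538 -0.38605428]
 [-0.01941852 -0.76681816 -0.64157059  0.92587759]
 [ 0.          0.          0.          1.        ]] [[-0.00336046 -0.99408496  0.10855322  0.46946041]
 [-0.9991441  -0.00113774 -0.04134929  0.06726246]
 [ 0.04122821 -0.10859926 -0.9932303   1.13229034]
 [ 0.          0.          0.          1.        ]] {'time': 0.1, 'joint_pos': array([ 1.16849562e+00,  4.94130324e-01,  1.34604036e+00, -3.55061572e-05,
        1.30249145e+00, -9.54975408e-02]), 'joint_vel': array([ 0.00035466, -0.00353842, -0.00178271,  0.00100197, -0.00224048,
        0.00094278]), 'tau': array([-1.03291916e-04, -8.80242920e+01, -3.82542872e+01,  7.10215210e-02,
        4.79268876e-02, -7.78890467e-06]), 'position': array([0.18863142, 0.59549768, 0.19920189]), 'tool_rot': array([-4.79987506e-01, -3.10447530e+00,  1.64129120e-03]), 'wrist_force': array([ 0.1893944, -0.0707245,  0.2685346]), 'wrist_torque': array([-0.01340849, -0.01260008, -0.05606979]), 'gripper_width': 0.09151698219607461}
```

View pics/s1.png

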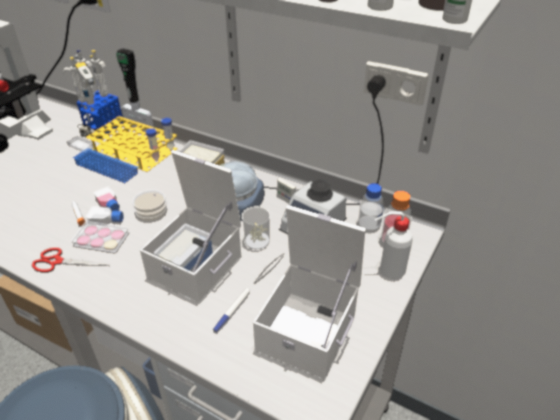

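View pics/t1.png

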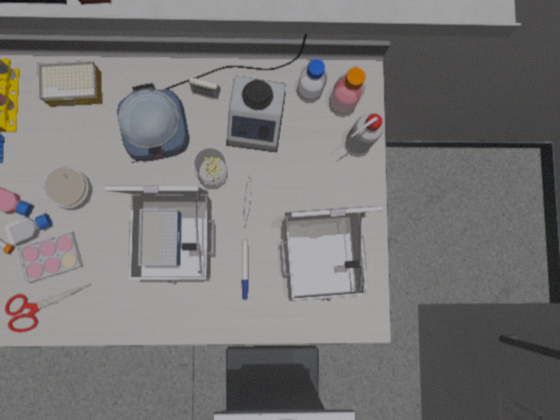

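The left chest (top view about (170,240)) seems to hold the tip box, and the right one about (325,255) looks empty. I'll enlarge the left one to confirm that and to locate the pad.

```bash
python3 - <<'E'
from h import *
import pickle
a,b=pickle.load(open('ab.pkl','rb'))
ca=cv2.resize(a['frame'][140:310,130:260],None,fx=3.5,fy=3.5,interpolation=cv2.INTER_CUBIC)
cb=cv2.resize(b['frame'][175:295,100:225],None,fx=3,fy=3,interpolation=cv2.INTER_CUBIC)
im=np.zeros((600,800,3),np.uint8);im[:ca.shape[0],:400]=ca[:600,:400];im[:cb.shape[0],415:415+cb.shape[1]]=cb
cv2.imwrite('pics/c1.png',im[:,:,::-1])
for n,f,roi in (('top',b,(100,225,175,295)),('scene',a,(130,245,190,300))):
    x0,x1,y0,y1=roi;g=f['frame'].max(2)[y0:y1,x0:x1];m=(g<55).astype(np.uint8)
    _,_,st,ce=cv2.connectedComponentsWithStats(m)
    for s,c in zip(st[1:],ce[1:]):
        if s[4]>8:
            u,v=c[0]+x0,c[1]+y0;print(n,s,u,v,onz(f,u,v,.128))
print([onz(b,*p,.1) for p in [(131,281),(208,281),(131,192)]],[onz(b,*p,.28) for p in [(107,189),(207,189)]])
E
```

```text
[array([0.44797915, 0.32487478, 0.1       ]), array([0.4473    , 0.16567148, 0.1       ]), array([0.63500477, 0.33019975, 0.1       ])] [array([0.61130357, 0.3259521 , 0.28      ]), array([0.61192037, 0.15212777, 0.28      ])]
```

View pics/c1.png

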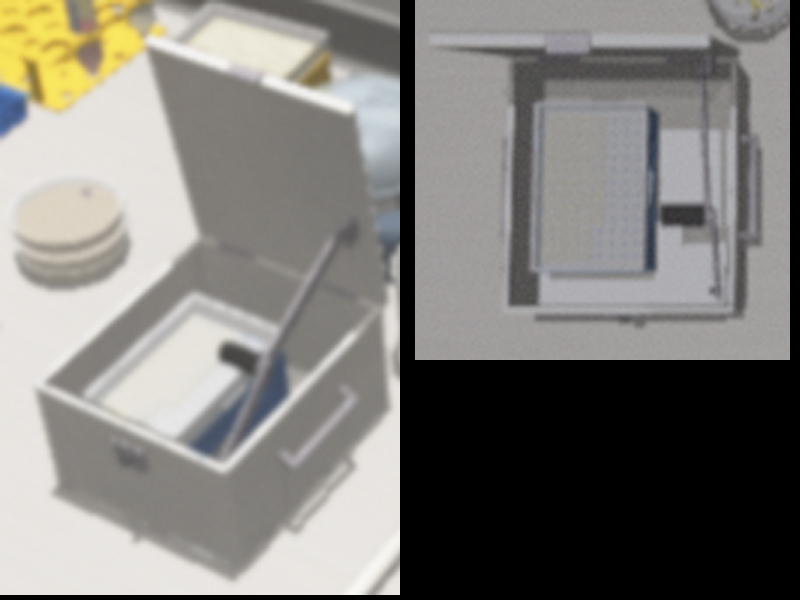

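The crop confirms it: the left chest holds a tip box (blue side). The black pad is at top (189,246) and scene (198,241.5), left of the stay. I'll triangulate.

```bash
python3 - <<'E'
from h import *
import pickle
a,b=pickle.load(open('ab.pkl','rb'))
def tri(p,q):
    (o1,d1),(o2,d2)=ray(a,*p),ray(b,*q)
    s=np.linalg.lstsq(np.c_[d1,-d2],o2-o1,rcond=None)[0];x,y=o1+d1*s[0],o2+d2*s[1];return (x+y)/2,np.linalg.norm(x-y)
print('pad',tri((198,241.5),(189,246.3)),onz(b,189,246.3,.128),onz(a,198,241.5,.128))
# chest corners from crops
C=lambda u,v:(130+u/3.5,140+v/3.5); D=lambda u,v:(100+(u-415)/3,175+v/3)
print('FR rim',tri(C(228,467),D(735,313)),'FL rim',tri(C(42,387),D(505,313)))
print('lid edge L',tri(C(150,40),D(432,40)),'R',tri(C(353,107),D(708,42)))
d=grab('wrist','w0.png') if 0 else None
Rm=R.from_rotvec(env.get_state()['tool_rot']).as_matrix();print(Rm)
for n in('scene','top'):print(n)
E
```

```text
pad (array([0.51783129, 0.20367935, 0.12638526]), np.float64(0.0023982858262558736)) [0.51849541 0.20251633 0.128     ] [0.51585808 0.20348572 0.128     ]
FR rim (array([0.45137312, 0.16761262, 0.10145857]), np.float64(0.0018566756964530765)) FL rim (array([0.45294929, 0.32664177, 0.09331391]), np.float64(0.005174398337762122))
lid edge L (array([0.61362118, 0.32980296, 0.27426122]), np.float64(0.0006064784646166474)) R (array([0.61294462, 0.16820213, 0.2765995 ]), np.float64(0.0017022299082836557))
[[-9.53306758e-01  3.02003435e-01 -3.87237556e-04]
 [ 3.02003675e-01  9.53306239e-01 -9.97499406e-04]
 [ 6.79077309e-05 -1.06787009e-03 -9.99999428e-01]]
scene
top
```

Pad at about (0.517, 0.204, 0.127) m. The chest spans x 0.45–0.63 and y 0.167–0.327, which matches the stated sizes. Next I turn the tool square to the world and start moving over.

Request:
play_rows(series=[{"az":-0.103,"claw":0},{"az":-0.103,"claw":0},{"az":-0.102,"claw":0},{"tx":-26,"ty":-31,"claw":0},{"tx":-26,"ty":-31,"claw":0},{"tx":-26,"ty":-31,"claw":0},{"tx":-26,"ty":-31,"claw":0},{"tx":-26,"ty":-31,"claw":0}], grip_force=20)

```text
invalid input at $.series[0]: expected keys tx, ty, tz, ax, ay, az, claw
```

Request:
play_rows(series=[{"tx":-26,"ty":-31},{"tx":-26,"ty":-31},{"tx":-26,"ty":-31},{"tx":-26,"ty":-31},{"tx":-26,"ty":-31},{"tx":-26,"ty":-31},{"tx":-15,"ty":-18},{}])

```text
invalid input at $.series[0]: expected keys tx, ty, tz, ax, ay, az, claw
```

Request:
play_rows(series=[{"tx":0,"ty":0,"tz":0,"ax":0,"ay":0,"az":-0.103,"claw":0},{"tx":0,"ty":0,"tz":0,"ax":0,"ay":0,"az":-0.103,"claw":0},{"tx":0,"ty":0,"tz":0,"ax":0,"ay":0,"az":-0.102,"claw":0},{"tx":-26,"ty":-31,"tz":0,"ax":0,"ay":0,"az":0,"claw":0},{"tx":-26,"ty":-31,"tz":0,"ax":0,"ay":0,"az":0,"claw":0},{"tx":-26,"ty":-31,"tz":0,"ax":0,"ay":0,"az":0,"claw":0},{"tx":-26,"ty":-31,"tz":0,"ax":0,"ay":0,"az":0,"claw":0},{"tx":-26,"ty":-31,"tz":0,"ax":0,"ay":0,"az":0,"claw":0}], grip_force=20)

```text
time: 0.77
position: [0.3196, 0.4393, 0.1995]
tool_rot: [0.003, -3.141, 0.001]
wrist_force: [1.5, 0.6, 0.2]
gripper_width: 0.0409
```

Request:
play_rows(series=[{"tx":-25,"ty":-33,"tz":0,"ax":0,"ay":0,"az":0,"claw":0},{"tx":-25,"ty":-33,"tz":0,"ax":0,"ay":0,"az":0,"claw":0},{"tx":-25,"ty":-33,"tz":0,"ax":0,"ay":0,"az":0,"claw":0},{"tx":-25,"ty":-33,"tz":0,"ax":0,"ay":0,"az":0,"claw":0},{"tx":-25,"ty":-33,"tz":0,"ax":0,"ay":0,"az":0,"claw":0},{"tx":-25,"ty":-33,"tz":0,"ax":0,"ay":0,"az":0,"claw":0},{"tx":-25,"ty":-33,"tz":0,"ax":0,"ay":0,"az":0,"claw":0},{"tx":0,"ty":0,"tz":0,"ax":0,"ay":0,"az":0,"claw":0}])

```text
time: 1.43
position: [0.4981, 0.205, 0.1996]
tool_rot: [0.005, 3.14, -0.002]
wrist_force: [-0.5, -0.2, -0.5]
gripper_width: 0.0005
```

```bash
python3 - <<'E'
from h import *
w=grab('wrist','w1.png')
print(w['T_tool_cam'],proj(w,[.517,.204,.128]),env.get_state()['position'])
E
```

```text
[[-2.79284517e-04 -9.72516812e-01 -2.32832500e-01  6.56959018e-02]
 [ 9.99999878e-01 -3.66432640e-04  3.31042356e-04 -3.26582278e-04]
 [-4.07261684e-04 -2.32832379e-01  9.72516795e-01 -1.84361267e-01]
 [ 0.00000000e+00  0.00000000e+00  0.00000000e+00  1.00000000e+00]] [277.43249475 237.06610446] [0.49614069 0.20727745 0.19943999]
```

View pics/w1.png

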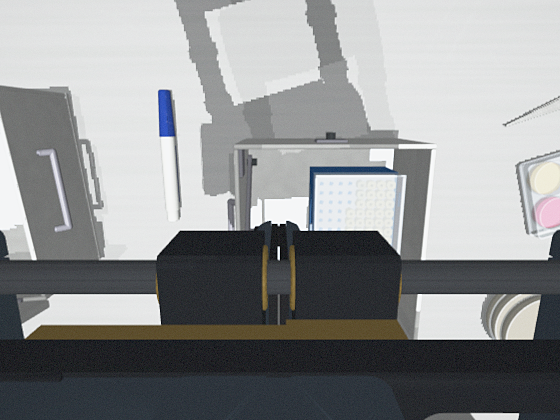

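The wrist view shows the closed fingers above the gap between the stay (u≈243) and the tip box (u>310). They hide the pad, whose projection falls at (277,237) between the finger lines. I'll move over it and go down.

Request:
play_rows(series=[{"tx":-20,"ty":0,"tz":0,"ax":0,"ay":0,"az":0,"claw":0},{"tx":0,"ty":0,"tz":18,"ax":0,"ay":0,"az":0,"claw":0},{"tx":0,"ty":0,"tz":18,"ax":0,"ay":0,"az":0,"claw":0},{"tx":0,"ty":0,"tz":4,"ax":0,"ay":0,"az":0,"claw":0},{"tx":0,"ty":0,"tz":4,"ax":0,"ay":0,"az":0,"claw":0},{"tx":0,"ty":0,"tz":4,"ax":0,"ay":0,"az":0,"claw":0},{"tx":0,"ty":0,"tz":2,"ax":0,"ay":0,"az":0,"claw":0},{"tx":0,"ty":0,"tz":0,"ax":0,"ay":0,"az":0,"claw":0}])

```text
time: 2.15
position: [0.5142, 0.2105, 0.1499]
tool_rot: [-0.002, 3.141, 0.0]
wrist_force: [0.0, 0.2, 0.8]
gripper_width: 0.0005
```

Request:
play_rows(series=[{"tx":0,"ty":0,"tz":2,"ax":0,"ay":0,"az":0,"claw":0},{"tx":0,"ty":0,"tz":2,"ax":0,"ay":0,"az":0,"claw":0},{"tx":0,"ty":0,"tz":1,"ax":0,"ay":0,"az":0,"claw":0},{"tx":0,"ty":0,"tz":1,"ax":0,"ay":0,"az":0,"claw":0},{"tx":0,"ty":0,"tz":1,"ax":0,"ay":0,"az":0,"claw":0},{"tx":0,"ty":0,"tz":1,"ax":0,"ay":0,"az":0,"claw":0},{"tx":0,"ty":0,"tz":0,"ax":0,"ay":0,"az":0,"claw":0},{"tx":0,"ty":0,"tz":0,"ax":0,"ay":0,"az":0,"claw":0}])

```text
time: 2.82
position: [0.5142, 0.2102, 0.1417]
tool_rot: [0.002, -3.141, 0.0]
wrist_force: [-0.5, -0.5, -0.4]
gripper_width: 0.0004
```

There's no force 8 mm below the expected contact, so I'll look.

```bash
python3 - <<'E'
from h import *
a=grab('scene');b=grab('top')
ca=cv2.resize(a['frame'][140:310,130:260],None,fx=3.5,fy=3.5,interpolation=cv2.INTER_CUBIC)
cb=cv2.resize(b['frame'][155:295,100:225],None,fx=3,fy=3,interpolation=cv2.INTER_CUBIC)
im=np.zeros((600,800,3),np.uint8);im[:ca.shape[0],:400]=ca[:600,:400];im[:cb.shape[0],415:415+cb.shape[1]]=cb
cv2.imwrite('pics/c2.png',im[:,:,::-1]); print(env.get_state()['wrist_force'],proj(a,env.get_state()['position']-[0,0,.014]))
E
```

```text
[ 0.19304046  0.17828133 -0.47156909] [195.21458547 240.99069722]
```

View pics/c2.png

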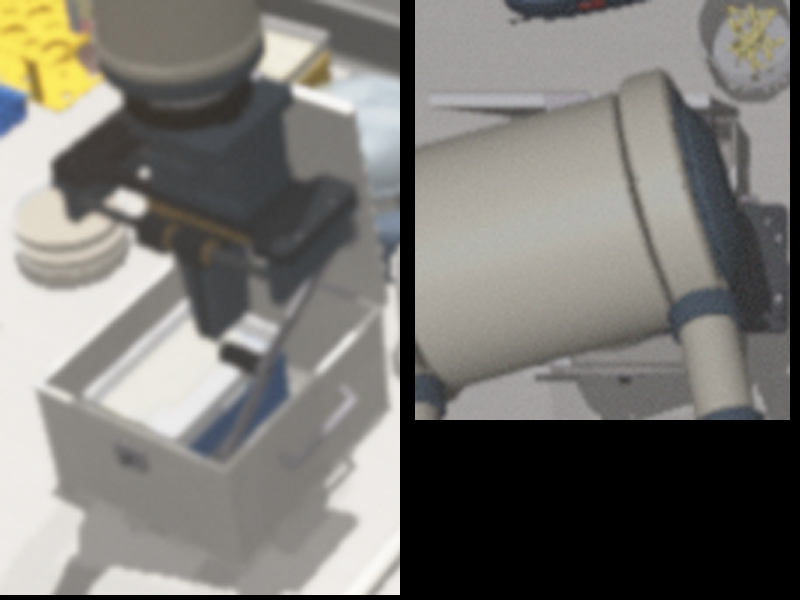

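```bash
python3 - <<'E'
from h import *
a=grab('scene');p=env.get_state()['position'];print(p)
x0,y0=165,195;k=8
im=cv2.resize(a['frame'][y0:y0+75,x0:x0+75],None,fx=k,fy=k,interpolation=cv2.INTER_CUBIC).copy()
P=lambda q:tuple(int(t) for t in (proj(a,q)+.5-[x0,y0])*k)
for q,c in [([.517,.204,.128],(255,0,0)),(p-[0,0,.014],(0,255,0)),(p,(0,255,255)),(p+[0,0,.046],(255,0,255))]: cv2.circle(im,P(q),5,c,-1)
for dx in(-.016,.016):
  for dy in(-.0135,.0135): cv2.circle(im,P(p+[dx,dy,-.014]),3,(0,200,0),-1)
cv2.imwrite('pics/c3.png',im[:,:,::-1])
E
```

```text
[0.51425246 0.21022485 0.1417661 ]
```

View pics/c3.png

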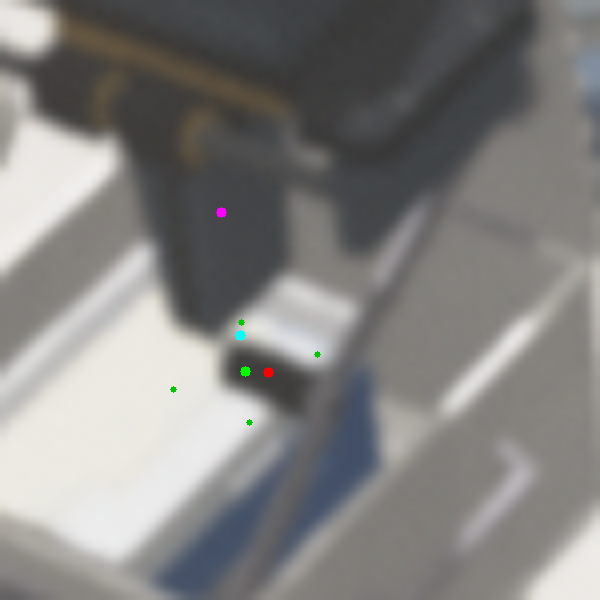

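In this view the fingertip (near corner (215,335)) is not where the pose predicts (about (228,412)). That means it is about 30 mm higher or about 17 mm off in x and y. I'll check with w1 whether the measured pose agrees with the chest corners.

```bash
python3 - <<'E'
from h import *
w=grab('wrist','w2.png');p=env.get_state();print(p['position'],p['joint_pos'])
M=w['mtx'];C=w['T_tool_cam']
w1=dict(mtx=M);T=np.eye(4);T[:3,:3]=np.diag([-1,1,-1]);T[:3,3]=[.497,.206,.1995];w1['pose']=T@C
for q in [(235,149),(436,149)]:print('rim',onz(w1,*q,.1))
Ci=np.linalg.inv(C)
def tp(q):
    q=M@(Ci[:3,:3]@np.array(q)+Ci[:3,3]);return q[:2]/q[2]
for z in(-.02,-.01,0,.014):print(z,tp([0.016,.0,z]),tp([0.016,.0135,z]),tp([0.016,.0065,z]))
E
```

```text
[0.51427753 0.21023223 0.14181468] [ 2.80587140e-01  4.61813019e-01  1.58940783e+00 -9.19531834e-06
  1.09018500e+00 -1.29143688e+00]
rim [0.45263768 0.17194504 0.1       ]
rim [0.45268645 0.32928593 0.1       ]
-0.02 [278.80701347 227.99726731] [307.08416159 227.98634336] [292.42212177 227.99200756]
-0.01 [278.76832728 222.25050082] [305.52735261 222.24030597] [291.65246823 222.24559212]
0 [278.73358346 217.08936471] [304.12918817 217.07981086] [290.96124616 217.08476465]
0.014 [278.69049426 210.68853808] [302.39518362 210.67976107] [290.10399331 210.68431206]
```

View pics/w2.png

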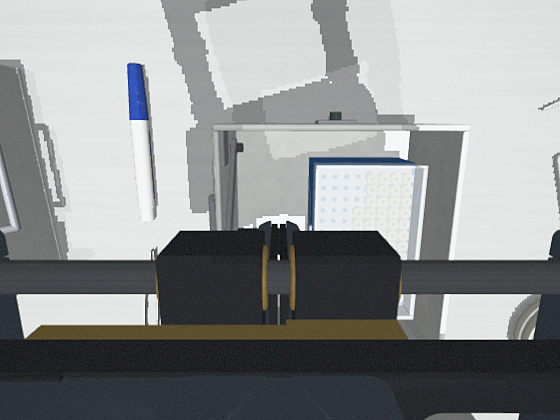

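The wrist pose agrees with the chest rim, giving (0.4526, 0.172) and (0.4527, 0.329) against 0.451, 0.167 and 0.327. The finger ends, though, appear in both views about 12 mm behind the TCP, not ahead of it. So the tip is near z≈0.155 and has not reached the pad. I'll tilt the tool so the body leans away from the lid and the stay's upper link, then go down watching the force.

Request:
play_rows(series=[{"tx":0,"ty":0,"tz":0,"ax":0,"ay":-0.12,"az":0,"claw":0},{"tx":0,"ty":0,"tz":0,"ax":0,"ay":-0.12,"az":0,"claw":0},{"tx":0.5,"ty":0,"tz":2,"ax":0,"ay":0,"az":0,"claw":0},{"tx":0.5,"ty":0,"tz":2,"ax":0,"ay":0,"az":0,"claw":0},{"tx":0.5,"ty":0,"tz":2,"ax":0,"ay":0,"az":0,"claw":0},{"tx":0.5,"ty":0,"tz":2,"ax":0,"ay":0,"az":0,"claw":0},{"tx":0,"ty":0,"tz":0,"ax":0,"ay":0,"az":0,"claw":0},{"tx":0,"ty":0,"tz":0,"ax":0,"ay":0,"az":0,"claw":0}])

```text
time: 3.68
position: [0.515, 0.2102, 0.1334]
tool_rot: [-0.001, 2.902, 0.0]
wrist_force: [0.2, 0.9, 0.2]
gripper_width: 0.0002
```

Request:
play_rows(series=[{"tx":0.5,"ty":0,"tz":2,"ax":0,"ay":0,"az":0,"claw":0},{"tx":0.5,"ty":0,"tz":2,"ax":0,"ay":0,"az":0,"claw":0},{"tx":0,"ty":0,"tz":1,"ax":0,"ay":0,"az":0,"claw":0},{"tx":0,"ty":0,"tz":1,"ax":0,"ay":0,"az":0,"claw":0},{"tx":0,"ty":0,"tz":1,"ax":0,"ay":0,"az":0,"claw":0},{"tx":0,"ty":0,"tz":0,"ax":0,"ay":0,"az":0,"claw":0},{"tx":0,"ty":0,"tz":0,"ax":0,"ay":0,"az":0,"claw":0},{"tx":0,"ty":0,"tz":0,"ax":0,"ay":0,"az":0,"claw":0}])

```text
time: 4.35
position: [0.5149, 0.2102, 0.1265]
tool_rot: [-0.002, 2.902, 0.0]
wrist_force: [0.2, -0.0, 0.0]
gripper_width: 0.0009
```

Request:
play_rows(series=[{"tx":0.5,"ty":0,"tz":2,"ax":0,"ay":0,"az":0,"claw":0},{"tx":0,"ty":0,"tz":1,"ax":0,"ay":0,"az":0,"claw":0},{"tx":0.5,"ty":0,"tz":1,"ax":0,"ay":0,"az":0,"claw":0},{"tx":0,"ty":0,"tz":1,"ax":0,"ay":0,"az":0,"claw":0},{"tx":0.5,"ty":0,"tz":1,"ax":0,"ay":0,"az":0,"claw":0},{"tx":0,"ty":0,"tz":1,"ax":0,"ay":0,"az":0,"claw":0},{"tx":0,"ty":0,"tz":0,"ax":0,"ay":0,"az":0,"claw":0},{"tx":0,"ty":0,"tz":0,"ax":0,"ay":0,"az":0,"claw":0}])

```text
time: 5.02
position: [0.5159, 0.2104, 0.1197]
tool_rot: [-0.002, 2.9, 0.001]
wrist_force: [1.3, -0.1, 3.9]
gripper_width: 0.0002
```

```bash
python3 - <<'E'
from h import *
a=grab('scene');p=env.get_state();print(p['position'],p['wrist_force'])
x0,y0=165,195;k=8
im=cv2.resize(a['frame'][y0:y0+75,x0:x0+75],None,fx=k,fy=k,interpolation=cv2.INTER_CUBIC)
cv2.imwrite('pics/c4.png',im[:,:,::-1])
E
```

```text
[0.51574566 0.21040382 0.119623  ] [ 1.71814551 -0.9634679   4.40939162]
```

View pics/c4.png

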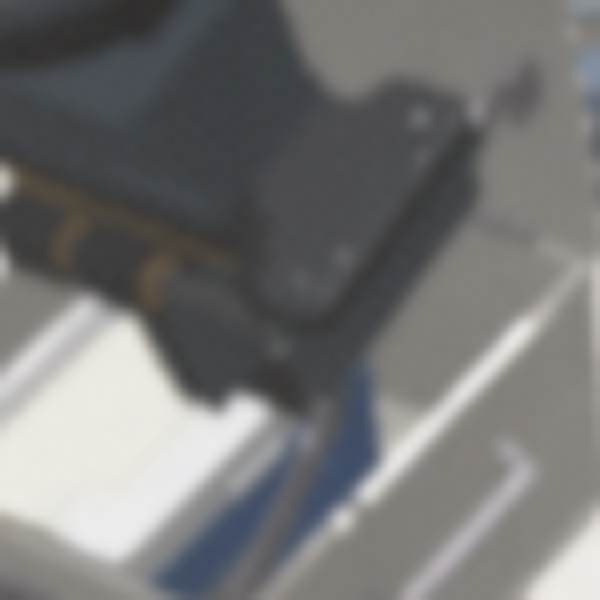

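The fingertip (215,405) now rests on the pad's left part (pad about (285,390)) with 4.4 N up, and the body is clear of the link. I'll shift 5 mm toward the stay for a better seat, then press.

Request:
play_rows(series=[{"tx":-0.5,"ty":-2,"tz":-3,"ax":0,"ay":0,"az":0,"claw":0},{"tx":0,"ty":-3,"tz":0,"ax":0,"ay":0,"az":0,"claw":0},{"tx":0.5,"ty":0,"tz":3,"ax":0,"ay":0,"az":0,"claw":0},{"tx":0.5,"ty":0,"tz":2,"ax":0,"ay":0,"az":0,"claw":0},{"tx":0.5,"ty":0,"tz":2,"ax":0,"ay":0,"az":0,"claw":0},{"tx":0.5,"ty":0,"tz":2,"ax":0,"ay":0,"az":0,"claw":0},{"tx":0.5,"ty":0,"tz":2,"ax":0,"ay":0,"az":0,"claw":0},{"tx":0,"ty":0,"tz":0,"ax":0,"ay":0,"az":0,"claw":0}])

```text
time: 5.73
position: [0.515, 0.2052, 0.1106]
tool_rot: [-0.002, 2.902, 0.0]
wrist_force: [0.5, -0.3, 1.2]
gripper_width: 0.0004
```

Request:
play_rows(series=[{"tx":0,"ty":0,"tz":3,"ax":0,"ay":0,"az":0,"claw":0},{"tx":0,"ty":0,"tz":3,"ax":0,"ay":0,"az":0,"claw":0},{"tx":0,"ty":0,"tz":3,"ax":0,"ay":0,"az":0,"claw":0},{"tx":0,"ty":0,"tz":3,"ax":0,"ay":0,"az":0,"claw":0},{"tx":0,"ty":0,"tz":3,"ax":0,"ay":0,"az":0,"claw":0},{"tx":0,"ty":0,"tz":2,"ax":0,"ay":0,"az":0,"claw":0},{"tx":0,"ty":0,"tz":0,"ax":0,"ay":0,"az":0,"claw":0},{"tx":0,"ty":0,"tz":0,"ax":0,"ay":0,"az":0,"claw":0}])

```text
time: 6.4
position: [0.5189, 0.2052, 0.0942]
tool_rot: [-0.002, 2.902, -0.0]
wrist_force: [0.6, -0.0, 1.0]
gripper_width: 0.0007
```

Request:
play_rows(series=[{"tx":0,"ty":0,"tz":3,"ax":0,"ay":0,"az":0,"claw":0},{"tx":0,"ty":0,"tz":3,"ax":0,"ay":0,"az":0,"claw":0},{"tx":0,"ty":0,"tz":3,"ax":0,"ay":0,"az":0,"claw":0},{"tx":0,"ty":0,"tz":3,"ax":0,"ay":0,"az":0,"claw":0},{"tx":0,"ty":0,"tz":2,"ax":0,"ay":0,"az":0,"claw":0},{"tx":0,"ty":0,"tz":0,"ax":0,"ay":0,"az":0,"claw":0},{"tx":0,"ty":0,"tz":0,"ax":0,"ay":0,"az":0,"claw":0},{"tx":0,"ty":0,"tz":0,"ax":0,"ay":0,"az":0,"claw":0}])

```text
time: 7.07
position: [0.5219, 0.2051, 0.0806]
tool_rot: [-0.002, 2.903, -0.0]
wrist_force: [-0.6, -0.0, -0.3]
gripper_width: 0.0002
```

```bash
python3 - <<'E'
from h import *
a=grab('scene');b=grab('top')
ca=cv2.resize(a['frame'][140:310,130:260],None,fx=3.5,fy=3.5,interpolation=cv2.INTER_CUBIC)
cb=cv2.resize(b['frame'][155:295,100:225],None,fx=3,fy=3,interpolation=cv2.INTER_CUBIC)
im=np.zeros((600,800,3),np.uint8);im[:ca.shape[0],:400]=ca[:600,:400];im[:cb.shape[0],415:415+cb.shape[1]]=cb
cv2.imwrite('pics/c5.png',im[:,:,::-1])
E
```

```text
(no output)
```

View pics/c5.png

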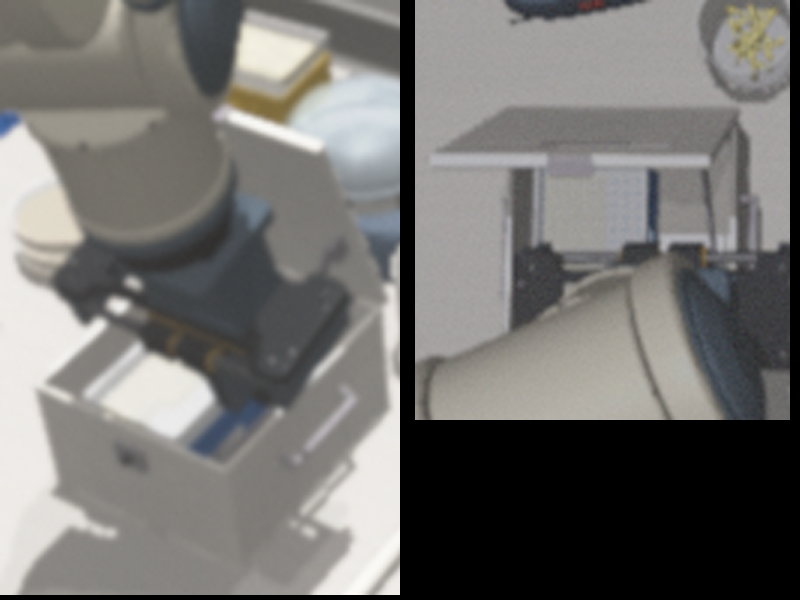

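The stay has broken: the lid has swung forward about 0.25 rad, its edge moving from top v≈189 to about 209, and the force is gone. Now I retreat up and back.

Request:
play_rows(series=[{"tx":3,"ty":0,"tz":-21,"ax":0,"ay":0,"az":0,"claw":0},{"tx":3,"ty":0,"tz":-21,"ax":0,"ay":0,"az":0,"claw":0},{"tx":-8,"ty":0,"tz":-34,"ax":0,"ay":0,"az":0,"claw":0},{"tx":-8,"ty":0,"tz":-34,"ax":0,"ay":0,"az":0,"claw":0},{"tx":-8,"ty":0,"tz":-34,"ax":0,"ay":0,"az":0,"claw":0},{"tx":-8,"ty":0,"tz":-34,"ax":0,"ay":0,"az":0,"claw":0},{"tx":-8,"ty":0,"tz":-34,"ax":0,"ay":0,"az":0,"claw":0},{"tx":-8,"ty":0,"tz":-34,"ax":0,"ay":0,"az":0,"claw":0}])

```text
time: 7.83
position: [0.504, 0.205, 0.3317]
tool_rot: [-0.002, 2.902, 0.0]
wrist_force: [0.8, 0.6, -0.6]
gripper_width: 0.0004
```

Request:
play_rows(series=[{"tx":0,"ty":14,"tz":0,"ax":0,"ay":0.12,"az":0,"claw":0},{"tx":0,"ty":14,"tz":0,"ax":0,"ay":0.12,"az":0,"claw":0},{"tx":0,"ty":14,"tz":0,"ax":0,"ay":0,"az":0,"claw":0},{"tx":-30,"ty":0,"tz":0,"ax":0,"ay":0,"az":0,"claw":0},{"tx":-30,"ty":0,"tz":0,"ax":0,"ay":0,"az":0,"claw":0},{"tx":-30,"ty":0,"tz":0,"ax":0,"ay":0,"az":0,"claw":0},{"tx":-20,"ty":0,"tz":0,"ax":0,"ay":0,"az":0,"claw":0},{"tx":0,"ty":0,"tz":0,"ax":0,"ay":0,"az":0,"claw":0}])

```text
time: 8.5
position: [0.6175, 0.2471, 0.328]
tool_rot: [0.0, 3.141, -0.001]
wrist_force: [0.4, 0.3, -0.2]
gripper_width: 0.0008
```

```bash
python3 - <<'E'
from h import *
a=grab('scene','s2.png');p=env.get_state();print(p['position'],p['wrist_force'])
E
```

```text
[0.61571285 0.24723647 0.32827096] [-0.76814581 -0.0118439  -1.27330615]
```

View pics/s2.png

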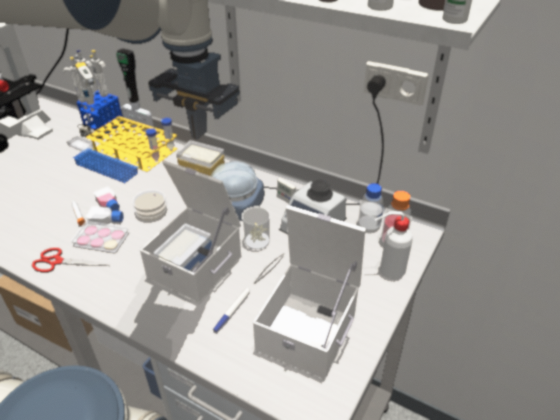

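The finger is above and behind the lid, the lid stands at about 70°, and the empty chest is untouched. I'll drop behind the lid and start pushing it forward.

Request:
play_rows(series=[{"tx":-22,"ty":0,"tz":0,"ax":0,"ay":0,"az":0,"claw":0},{"tx":0,"ty":0,"tz":31,"ax":0,"ay":0,"az":0,"claw":0},{"tx":0,"ty":0,"tz":31,"ax":0,"ay":0,"az":0,"claw":0},{"tx":0,"ty":0,"tz":31,"ax":0,"ay":0,"az":0,"claw":0},{"tx":8,"ty":0,"tz":0,"ax":0,"ay":0,"az":0,"claw":0},{"tx":8,"ty":0,"tz":0,"ax":0,"ay":0,"az":0,"claw":0},{"tx":8,"ty":0,"tz":1,"ax":0,"ay":0,"az":0,"claw":0},{"tx":4,"ty":0,"tz":1,"ax":0,"ay":0,"az":0,"claw":0}])

```text
time: 9.22
position: [0.608, 0.2479, 0.2375]
tool_rot: [-0.003, 3.138, 0.002]
wrist_force: [0.5, -0.3, 0.3]
gripper_width: 0.0007
```

Request:
play_rows(series=[{"tx":5,"ty":0,"tz":2,"ax":0,"ay":0,"az":0,"claw":0},{"tx":5,"ty":0,"tz":2,"ax":0,"ay":0,"az":0,"claw":0},{"tx":5,"ty":0,"tz":2,"ax":0,"ay":0,"az":0,"claw":0},{"tx":5,"ty":0,"tz":2,"ax":0,"ay":0,"az":0,"claw":0},{"tx":5,"ty":0,"tz":2,"ax":0,"ay":0,"az":0,"claw":0},{"tx":5,"ty":0,"tz":3,"ax":0,"ay":0,"az":0,"claw":0},{"tx":5,"ty":0,"tz":3,"ax":0,"ay":0,"az":0,"claw":0},{"tx":5,"ty":0,"tz":3,"ax":0,"ay":0,"az":0,"claw":0}])

```text
time: 9.88
position: [0.5681, 0.2472, 0.2154]
tool_rot: [0.002, -3.141, 0.0]
wrist_force: [1.4, 0.9, 3.5]
gripper_width: 0.0002
```

It's pushing, at about 4 N. Continue along the arc.

Request:
play_rows(series=[{"tx":5,"ty":0,"tz":3,"ax":0,"ay":0,"az":0,"claw":0},{"tx":5,"ty":0,"tz":4,"ax":0,"ay":0,"az":0,"claw":0},{"tx":5,"ty":0,"tz":4,"ax":0,"ay":0,"az":0,"claw":0},{"tx":5,"ty":0,"tz":4,"ax":0,"ay":0,"az":0,"claw":0},{"tx":5,"ty":0,"tz":4,"ax":0,"ay":0,"az":0,"claw":0},{"tx":5,"ty":0,"tz":5,"ax":0,"ay":0,"az":0,"claw":0},{"tx":4,"ty":0,"tz":5,"ax":0,"ay":0,"az":0,"claw":0},{"tx":4,"ty":0,"tz":5,"ax":0,"ay":0,"az":0,"claw":0}])

```text
time: 10.55
position: [0.53, 0.2472, 0.1813]
tool_rot: [0.002, -3.141, 0.0]
wrist_force: [-0.1, -0.2, 3.1]
gripper_width: 0.0005
```

Request:
play_rows(series=[{"tx":4,"ty":0,"tz":5,"ax":0,"ay":0,"az":0,"claw":0},{"tx":4,"ty":0,"tz":5,"ax":0,"ay":0,"az":0,"claw":0},{"tx":4,"ty":0,"tz":6,"ax":0,"ay":0,"az":0,"claw":0},{"tx":3,"ty":0,"tz":6,"ax":0,"ay":0,"az":0,"claw":0},{"tx":3,"ty":0,"tz":6,"ax":0,"ay":0,"az":0,"claw":0},{"tx":2,"ty":0,"tz":6,"ax":0,"ay":0,"az":0,"claw":0},{"tx":2,"ty":0,"tz":6,"ax":0,"ay":0,"az":0,"claw":0},{"tx":2,"ty":0,"tz":6,"ax":0,"ay":0,"az":0,"claw":0}])

```text
time: 11.22
position: [0.5064, 0.2472, 0.1352]
tool_rot: [0.002, -3.141, 0.0]
wrist_force: [-0.9, -0.1, 2.4]
gripper_width: 0.0008
```

Request:
play_rows(series=[{"tx":2,"ty":0,"tz":5,"ax":0,"ay":0,"az":0,"claw":0},{"tx":1,"ty":0,"tz":5,"ax":0,"ay":0,"az":0,"claw":0},{"tx":1,"ty":0,"tz":5,"ax":0,"ay":0,"az":0,"claw":0},{"tx":1,"ty":0,"tz":4,"ax":0,"ay":0,"az":0,"claw":0},{"tx":1,"ty":0,"tz":4,"ax":0,"ay":0,"az":0,"claw":0},{"tx":0,"ty":0,"tz":3,"ax":0,"ay":0,"az":0,"claw":0},{"tx":0,"ty":0,"tz":3,"ax":0,"ay":0,"az":0,"claw":0},{"tx":0,"ty":0,"tz":0,"ax":0,"ay":0,"az":0,"claw":0}])

```text
time: 11.88
position: [0.5005, 0.2471, 0.1063]
tool_rot: [0.002, -3.141, 0.0]
wrist_force: [-0.3, 0.4, -0.7]
gripper_width: 0.0005
```

Request:
play_rows(series=[{"tx":0,"ty":0,"tz":2,"ax":0,"ay":0,"az":0,"claw":0},{"tx":0,"ty":0,"tz":2,"ax":0,"ay":0,"az":0,"claw":0},{"tx":0,"ty":0,"tz":1,"ax":0,"ay":0,"az":0,"claw":0},{"tx":0,"ty":0,"tz":1,"ax":0,"ay":0,"az":0,"claw":0},{"tx":0,"ty":0,"tz":0,"ax":0,"ay":0,"az":0,"claw":0},{"tx":0,"ty":0,"tz":0,"ax":0,"ay":0,"az":0,"claw":0},{"tx":0,"ty":0,"tz":0,"ax":0,"ay":0,"az":0,"claw":0},{"tx":0,"ty":0,"tz":0,"ax":0,"ay":0,"az":0,"claw":0}])

```text
time: 12.55
position: [0.5007, 0.2472, 0.1009]
tool_rot: [-0.002, 3.141, 0.0]
wrist_force: [-0.0, -0.3, 0.8]
gripper_width: 0.0005
```

Request:
play_rows(series=[{"tx":0,"ty":0,"tz":1,"ax":0,"ay":0,"az":0,"claw":0},{"tx":0,"ty":0,"tz":1,"ax":0,"ay":0,"az":0,"claw":0},{"tx":0,"ty":0,"tz":1,"ax":0,"ay":0,"az":0,"claw":0},{"tx":0,"ty":0,"tz":0,"ax":0,"ay":0,"az":0,"claw":0},{"tx":0,"ty":0,"tz":0,"ax":0,"ay":0,"az":0,"claw":0},{"tx":0,"ty":0,"tz":0,"ax":0,"ay":0,"az":0,"claw":0},{"tx":0,"ty":0,"tz":0,"ax":0,"ay":0,"az":0,"claw":0},{"tx":0,"ty":0,"tz":0,"ax":0,"ay":0,"az":0,"claw":0}])

```text
time: 13.22
position: [0.5007, 0.2472, 0.0979]
tool_rot: [-0.002, 3.141, 0.0]
wrist_force: [0.2, -0.3, 0.4]
gripper_width: 0.0003
```

Request:
play_rows(series=[{"tx":0,"ty":0,"tz":1,"ax":0,"ay":0,"az":0,"claw":0},{"tx":0,"ty":0,"tz":1,"ax":0,"ay":0,"az":0,"claw":0},{"tx":0,"ty":0,"tz":0,"ax":0,"ay":0,"az":0,"claw":0},{"tx":0,"ty":0,"tz":0,"ax":0,"ay":0,"az":0,"claw":0},{"tx":0,"ty":0,"tz":0,"ax":0,"ay":0,"az":0,"claw":0},{"tx":0,"ty":0,"tz":0,"ax":0,"ay":0,"az":0,"claw":0},{"tx":0,"ty":0,"tz":0,"ax":0,"ay":0,"az":0,"claw":0},{"tx":0,"ty":0,"tz":0,"ax":0,"ay":0,"az":0,"claw":0}])

```text
time: 13.88
position: [0.5007, 0.2472, 0.0959]
tool_rot: [-0.002, 3.142, -0.0]
wrist_force: [0.5, -0.2, 0.2]
gripper_width: 0.0005
```

Request:
play_rows(series=[{"tx":0,"ty":0,"tz":1,"ax":0,"ay":0,"az":0,"claw":0},{"tx":0,"ty":0,"tz":0,"ax":0,"ay":0,"az":0,"claw":0},{"tx":0,"ty":0,"tz":1,"ax":0,"ay":0,"az":0,"claw":0},{"tx":0,"ty":0,"tz":0,"ax":0,"ay":0,"az":0,"claw":0},{"tx":0,"ty":0,"tz":1,"ax":0,"ay":0,"az":0,"claw":0},{"tx":0,"ty":0,"tz":0,"ax":0,"ay":0,"az":0,"claw":0},{"tx":0,"ty":0,"tz":0,"ax":0,"ay":0,"az":0,"claw":0},{"tx":0,"ty":0,"tz":0,"ax":0,"ay":0,"az":0,"claw":0}])

```text
time: 14.55
position: [0.5008, 0.2473, 0.0948]
tool_rot: [-0.002, 3.14, 0.001]
wrist_force: [-9.9, -4.0, 38.5]
gripper_width: 0.0004
```

```bash
python3 - <<'E'
from h import *
a=grab('scene');b=grab('top')
ca=cv2.resize(a['frame'][140:310,130:260],None,fx=3.5,fy=3.5,interpolation=cv2.INTER_CUBIC)
cb=cv2.resize(b['frame'][155:295,100:225],None,fx=3,fy=3,interpolation=cv2.INTER_CUBIC)
im=np.zeros((600,800,3),np.uint8);im[:ca.shape[0],:400]=ca[:600,:400];im[:cb.shape[0],415:415+cb.shape[1]]=cb
cv2.imwrite('pics/c6.png',im[:,:,::-1])
E
```

```text
(no output)
```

View pics/c6.png

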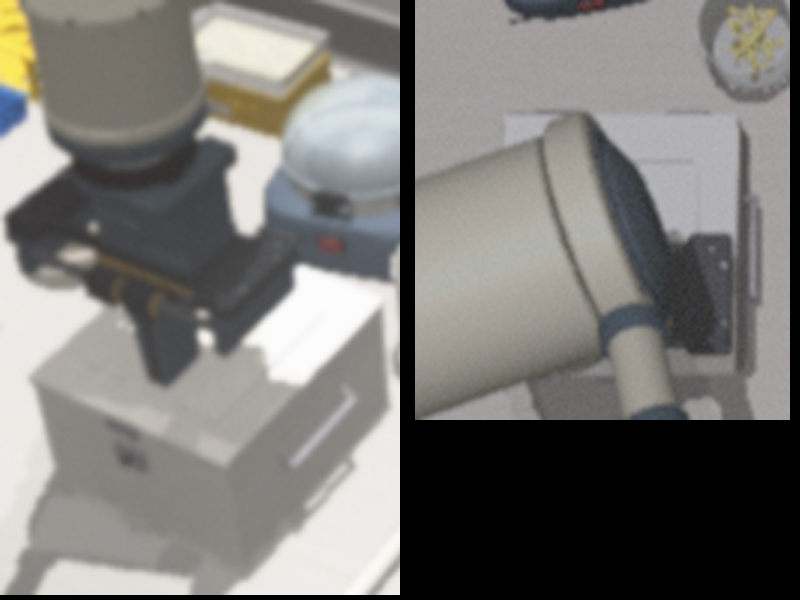

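The lid looks flat on the rim, and the 38 N reaction is a hard stop. I'll back off straight up.

Request:
play_rows(series=[{"tx":0,"ty":0,"tz":-3,"ax":0,"ay":0,"az":0,"claw":0},{"tx":0,"ty":0,"tz":-20,"ax":0,"ay":0,"az":0,"claw":0},{"tx":0,"ty":0,"tz":-30,"ax":0,"ay":0,"az":0,"claw":0},{"tx":0,"ty":0,"tz":-35,"ax":0,"ay":0,"az":0,"claw":0},{"tx":0,"ty":0,"tz":-35,"ax":0,"ay":0,"az":0,"claw":0},{"tx":20,"ty":30,"tz":0,"ax":0,"ay":0,"az":0,"claw":0},{"tx":20,"ty":30,"tz":0,"ax":0,"ay":0,"az":0,"claw":0},{"tx":20,"ty":30,"tz":0,"ax":0,"ay":0,"az":0,"claw":0}])

```text
time: 15.32
position: [0.4402, 0.3379, 0.2165]
tool_rot: [0.001, 3.14, 0.001]
wrist_force: [0.1, 0.1, -1.0]
gripper_width: 0.0009
```

Request:
play_rows(series=[{"tx":20,"ty":35,"tz":0,"ax":0,"ay":0,"az":0,"claw":0},{"tx":20,"ty":35,"tz":0,"ax":0,"ay":0,"az":0,"claw":0},{"tx":15,"ty":35,"tz":0,"ax":0,"ay":0,"az":0,"claw":0},{"tx":15,"ty":35,"tz":0,"ax":0,"ay":0,"az":0,"claw":0},{"tx":0,"ty":30,"tz":0,"ax":0,"ay":0,"az":0,"claw":0},{"tx":0,"ty":0,"tz":0,"ax":0,"ay":0,"az":0,"claw":0},{"tx":0,"ty":0,"tz":0,"ax":0,"ay":0,"az":0,"claw":0},{"tx":0,"ty":0,"tz":0,"ax":0,"ay":0,"az":0,"claw":0}])

```text
time: 15.98
position: [0.3702, 0.5065, 0.2155]
tool_rot: [0.002, -3.141, 0.001]
wrist_force: [-0.2, 0.3, 0.5]
gripper_width: 0.0004
```

```bash
python3 - <<'E'
from h import *
import pickle
a=grab('scene');b=grab('top');a0,b0=pickle.load(open('ab.pkl','rb'))
print(env.get_state()['position'],env.get_state()['wrist_force'])
print('empty chest change',np.abs(a['frame'][205:370,250:365].astype(int)-a0['frame'][205:370,250:365]).mean(),np.abs(b['frame'][200:305,275:390].astype(int)-b0['frame'][200:305,275:390]).mean())
im=np.zeros((600,800,3),np.uint8);im[:400]=np.hstack([cv2.resize(f['frame'][y:y+160,x:x+160],(400,400)) for f,x,y in((a,130,170),(b,95,160))]) 
cv2.imwrite('pics/f.png',im[:400,:,::-1])
E
```

```text
[0.37064732 0.50599068 0.21579589] [-0.19060662 -0.27325651 -0.13985619]
empty chest change 3.6354150197628456 3.258688750862664
```

View pics/f.png

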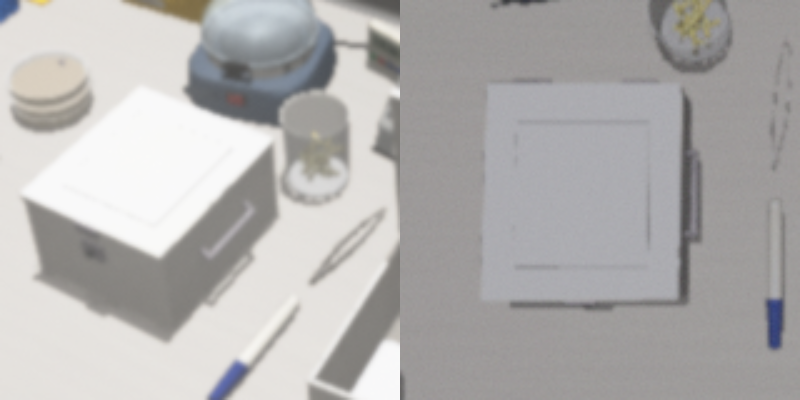

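The lid lies flat and shut, nothing around it has moved, and the empty chest's picture differs from the start only by noise. Handing in.

```bash
python3 -c "
from rig import env
print(env.finish_job())"
```

```text
the job is handed in; nothing more can be done
None
```

The left chest, the one with the tip box, is shut. I pressed its knee pad down until the stay folded, then swung the lid down from behind onto the rim. I handed the job in at about 16 s, with the arm clear and touching nothing.

**Last checks**
- **Lid:** it met a hard stop at about 38 N up from the lid and lies flat on the rim in both camera views after the arm withdrew. That force came through the fingertips, but it is close to the 40 N limit set for the arm and gripper body.
- **Empty chest:** the image area around it changed only by noise-level differences (mean about 3.5 of 255), so it is still propped open. I did not measure its stay directly.
- **Wrist force:** about zero at hand-in.

**Disagreement:** the closed fingertips appeared about 12 mm behind the TCP in the scene and wrist views, not 14 mm ahead as stated. My first press therefore stopped short of the pad. I corrected for it using the force reading, and the contact heights on the pad and lid fitted the corrected value.

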